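Set the stock tags on the desk organiser

TASK

Each of the four stationery bins on the desk organiser has a hinged tag that tips left or right, showing its green face on top one way and its red face the other. With a fingertip, gently push over just the tags that are wrong, so that the full bins show green on top and the nearly empty bins show red. Leave the tags that are already right as they are, and do not lift or shift anything else on the desk or in the bins.

Things in the scene. Friction and masses are not known exactly. Their poses are not given: they have to be found in the camera images.
- tag_a (a joint): Tilt of the hinged tag of bin a, rad: 0 upright; +0.61 tipped fully right (its hinge frame's -y), green face on top; -0.61 tipped fully left (+y), red face on top. The tag weighs 30 g and swings freely: pushed past upright, it falls to the other stop by its own weight and stays there.
- hinge_a (a point): Middle of the hinge line of tag a, 62 mm above the table; x runs along the hinge (away from the robot at yaw 0), y left, z up. The hinge is held between black cheeks (5 mm thick, 32 mm wide, 64 to 74 mm apart inside to outside) that, like two thin rest rods beside the tag, reach at most 13 mm above the hinge. Neighbouring hinges stand about 126 mm apart in a row along y.
- edge_a (a point): Middle of the free edge of tag a. The tag is a stiff plate, 56 mm along the hinge, 4 mm thick, 50 mm from hinge to free edge; left face green, right face red. At rest it leans 35 degrees from upright, so this edge is then 29 mm to one side of the hinge and 41 mm above it.
- stock_a (a point): Middle of the top of what lies in bin a: about 57 mm above the table if full (pens or erasers to the rim), 24 mm if nearly empty (one thin item on the floor). The bin is a fixed grey open box, 100 x 100 x 45 mm, rim 57 mm above the table, standing on a plywood board 12 mm thick, on the robot's side of its tag; its centre is 90 mm from the hinge point along the hinge's -x.
- tag_b (a joint): Tilt of the hinged tag of bin b, rad: 0 upright; +0.61 tipped fully right (its hinge frame's -y), green face on top; -0.61 tipped fully left (+y), red face on top. The tag weighs 30 g and swings freely: pushed past upright, it falls to the other stop by its own weight and stays there.
- hinge_b (a point): Middle of the hinge line of tag b, 62 mm above the table; x runs along the hinge (away from the robot at yaw 0), y left, z up. The hinge is held between black cheeks (5 mm thick, 32 mm wide, 64 to 74 mm apart inside to outside) that, like two thin rest rods beside the tag, reach at most 13 mm above the hinge. Neighbouring hinges stand about 126 mm apart in a row along y.
- edge_b (a point): Middle of the free edge of tag b. The tag is a stiff plate, 56 mm along the hinge, 4 mm thick, 50 mm from hinge to free edge; left face green, right face red. At rest it leans 35 degrees from upright, so this edge is then 29 mm to one side of the hinge and 41 mm above it.
- stock_b (a point): Middle of the top of what lies in bin b: about 57 mm above the table if full (pens or erasers to the rim), 24 mm if nearly empty (one thin item on the floor). The bin is a fixed grey open box, 100 x 100 x 45 mm, rim 57 mm above the table, standing on a plywood board 12 mm thick, on the robot's side of its tag; its centre is 90 mm from the hinge point along the hinge's -x.
- tag_c (a joint): Tilt of the hinged tag of bin c, rad: 0 upright; +0.61 tipped fully right (its hinge frame's -y), green face on top; -0.61 tipped fully left (+y), red face on top. The tag weighs 30 g and swings freely: pushed past upright, it falls to the other stop by its own weight and stays there.
- hinge_c (a point): Middle of the hinge line of tag c, 62 mm above the table; x runs along the hinge (away from the robot at yaw 0), y left, z up. The hinge is held between black cheeks (5 mm thick, 32 mm wide, 64 to 74 mm apart inside to outside) that, like two thin rest rods beside the tag, reach at most 13 mm above the hinge. Neighbouring hinges stand about 126 mm apart in a row along y.
- edge_c (a point): Middle of the free edge of tag c. The tag is a stiff plate, 56 mm along the hinge, 4 mm thick, 50 mm from hinge to free edge; left face green, right face red. At rest it leans 35 degrees from upright, so this edge is then 29 mm to one side of the hinge and 41 mm above it.
- stock_c (a point): Middle of the top of what lies in bin c: about 57 mm above the table if full (pens or erasers to the rim), 24 mm if nearly empty (one thin item on the floor). The bin is a fixed grey open box, 100 x 100 x 45 mm, rim 57 mm above the table, standing on a plywood board 12 mm thick, on the robot's side of its tag; its centre is 90 mm from the hinge point along the hinge's -x.
- tag_d (a joint): Tilt of the hinged tag of bin d, rad: 0 upright; +0.61 tipped fully right (its hinge frame's -y), green face on top; -0.61 tipped fully left (+y), red face on top. The tag weighs 30 g and swings freely: pushed past upright, it falls to the other stop by its own weight and stays there.
- hinge_d (a point): Middle of the hinge line of tag d, 62 mm above the table; x runs along the hinge (away from the robot at yaw 0), y left, z up. The hinge is held between black cheeks (5 mm thick, 32 mm wide, 64 to 74 mm apart inside to outside) that, like two thin rest rods beside the tag, reach at most 13 mm above the hinge. Neighbouring hinges stand about 126 mm apart in a row along y.
- edge_d (a point): Middle of the free edge of tag d. The tag is a stiff plate, 56 mm along the hinge, 4 mm thick, 50 mm from hinge to free edge; left face green, right face red. At rest it leans 35 degrees from upright, so this edge is then 29 mm to one side of the hinge and 41 mm above it.
- stock_d (a point): Middle of the top of what lies in bin d: about 57 mm above the table if full (pens or erasers to the rim), 24 mm if nearly empty (one thin item on the floor). The bin is a fixed grey open box, 100 x 100 x 45 mm, rim 57 mm above the table, standing on a plywood board 12 mm thick, on the robot's side of its tag; its centre is 90 mm from the hinge point along the hinge's -x.
- mug: White mug, 80 mm wide with a side handle, 95 mm tall, loose bystander; origin under its centre.
- blue_cup: Blue plastic cup, 76 mm wide, 100 mm tall, loose bystander; origin under its centre.
- red_cup: Red plastic cup, 80 mm wide, 120 mm tall, loose bystander; origin under its centre.
- clock: Blue twin-bell alarm clock, 80 mm wide, 40 mm deep, 120 mm tall, loose bystander; origin under its centre.
- red_book: Red book lying flat, 200 x 140 x 32 mm, loose bystander; origin under its centre.
- tape: Orange roll of tape lying flat, 76 mm across, 24 mm high, loose bystander; origin under its centre.
- pad: Yellow note pad 50 x 50 x 8 mm, loose, the last item in one of the nearly empty bins; origin under its centre.
- eraser: Eraser 20 x 43 x 12 mm, loose, the last item in the other nearly empty bin; origin under its centre.

How it is judged (in metres and radians):
At the end, for the whole second after the job is handed in: The tags of both full bins are tipped to their green stop and those of both nearly empty bins to their red stop (within 0.11 rad of the stop, at rest), and every loose thing is within 30 mm of where it began (value of joint each of tag_a, tag_b above 0.5 rad and value of joint each of tag_c, tag_d below -0.5 rad and velocity of joint tag_a between -0.2 and 0.2 rad/s and velocity of joint tag_b between -0.2 and 0.2 rad/s and velocity of joint tag_c between -0.2 and 0.2 rad/s and velocity of joint tag_d between -0.2 and 0.2 rad/s and distance of each of mug, blue_cup, red_cup, clock, red_book, tape, pad, eraser from where it was at the start of the episode below 0.03 m); the robot touches nothing.
It fails at once if a tag that was already right is tipped off its side (more than about half way to upright) (value of joint tag_a below 0.3 rad or value of joint tag_d above -0.3 rad).
It fails at once if a tag is pushed with more than 15 N (contact force between any of the arm, the fingers and tag_a above 15 N or contact force between any of the arm, the fingers and tag_b above 15 N or contact force between any of the arm, the fingers and tag_c above 15 N or contact force between any of the arm, the fingers and tag_d above 15 N).
It fails at once if a loose thing is lifted or shifted by more than 30 mm (distance of any of mug, blue_cup, red_cup, clock, red_book, tape, pad, eraser from where it was at the start of the episode above 0.03 m).
It also fails if it takes over 35 s, if anything falls off the work surface, if the arm or the gripper's body presses on something with over 40 N, if the wrist force passes 120 N, or if a joint passes its speed limit or range.

ROBOT

A 6-joint arm with a two-finger parallel gripper is mounted at the origin on the work surface. World frame = base frame: x ahead of the robot, y to its left, z up, the work surface at z = 0. Lengths are in mm, angles in rad, forces in N, time in s.
With the tool pointing down it reaches from about 300 to 775 mm from the base axis. Payload 14.6 kg.
Tool frame: the origin (TCP) lies at the very end of the fingers, on their centre line; the grasp point (between the pads) lies 19 mm behind it (manip.grip_point_offset is the distance from the TCP to the grasp point, in mm); z points along the fingers, y is the line along which they close (so a half turn about z gives the same grasp; the last joint's range is limited). The gripper opens to 94 mm and grips with 3 to 60 N. Pads are 16 mm wide; open, the fingers measure 119 mm over their backs; the gripper's body (75 mm by 177 mm) begins 78 mm behind the grasp point.
Start: joints at [-1.392, 0.3, 1.521, -0, 1.321, -0.067], TCP at [133.826, -533.46, 205.446] pointing down, gripper open.
Joint ranges: [-3.03, 3.03], [-0.79, 2.21], [0.23, 2.52], [-1.04, 4.18], [0, 3.07], [-2.55, 2.55]. Speed limits (rad/s): [2.22, 2.22, 2.57, 3.14, 3.14, 3.14].

INTERFACE

Orientations are given as [roll, pitch, yaw] about the fixed x, y, z axes, in that order (R = Rz(yaw) Ry(pitch) Rx(roll)).
In Python, from cell import telemetry, eyes, manip gives the robot as it stands.
- The arm moves only by the tool play_rows, never from a script. Its arguments are lists of equal length, an entry for each row: "translation": the shift along the world's x, y, z in m, a list of three; "yaw": the turn about the world's z in rad. A call has 1 to 12 rows; each row is the pose to reach, as a shift and turn from the pose commanded when the call began; what a row does not reach only later rows make up. A row lasts 1/8 s, in which the tool goes at most 62.5 mm and 10.7 degrees, less where a joint would pass 70% of its speed; a pose out of reach is approached as far as the arm can. A call with a gripper value outside its range is refused whole. "hand" is the opening, from 0 (shut) to 1 (fully open), set as the call begins (left out, the last holds). The fingers move at their own pace and stop on an object; "force" is the grip in N (left out, the last holds). Time passes only in rows, so rows that repeat a pose let the fingers close. It gives the time, the measured TCP pose, the force, the opening and the grip force at its end, in the units of the state.
- telemetry.read_state(): the state, without advancing time (a new reading comes with each control period).
- eyes.camera(name): name is "scene" or "side" or "wrist"; returns a dict with "pixels" (400x640x3 uint8, red, green, blue), "fx", "fy", "cx", "cy" (pixels), "cam_to_world" (4x4, takes a point from camera to world coordinates); the wrist camera has in their place "T_tool_cam" (4x4, takes a point from camera to tool coordinates, whose origin is the TCP and whose axes are the flange's). Camera axes: x right, y up, looking along -z (the intrinsics and any distortion apply to the point x, -y, -z); pixel columns grow to the right and rows downward; lengths in mm; the calibration is good to about 2 mm. A picture is of the moment at which its call begins: read the wrist's pose just before it. There is no depth.
- manip.sign_off(): hands the job in; it is judged then, once.
The state is a dict: "clock": time; "joints": joint angles; "qd": joint speeds; "effort": joint torques, N m; "eef_pos": TCP position; "eef_rot": TCP orientation; "wrist_force": force on the tool from outside, world axes, zero at the start; "moment": the same for the moment, N m; "finger_gap": finger opening in mm; "finger_force": force on a finger pad.
Only numpy, scipy, OpenCV 4.12 (cv2) and the standard library are available. Lean on these libraries where they do the work, as an engineer would, in place of code of your own. Each camera call takes 0.05 s, during which the arm holds its last target. There are 200 camera calls.

## Working session

There is one attempt and no reset: what is moved stays moved. The work goes in short steps, Python scripts to look and compute and a tool call to move; the robot and the scene stay as the last step left them, time stands still between calls to the robot, and variables do not carry over. Pictures are saved under pics/ and viewed, at most 10 in all, crops included, and the job is handed in when it is done.

Besides the shell and the picture viewer there is one more tool, called after "Call:" by a JSON object that holds its "name" and its "arguments", one argument or row to a line. play_rows: Moves the arm, as the interface text tells. Its arguments: {"type":"object","properties":{"translation":{"type":"array","items":{"type":"array","items":{"type":"number"}}},"yaw":{"type":"array","items":{"type":"number"}},"hand":{"type":"number"},"force":{"type":"number"}},"required":["translation","yaw"]}

```bash
mkdir -p pics; python3 - <<'E'
from cell import telemetry, eyes, manip
import cv2,numpy as np,pickle
d={}
for n in ("scene","side"):
    c=eyes.camera(n); d[n]=c
    cv2.imwrite(f"pics/{n}0.png",cv2.cvtColor(c["pixels"],cv2.COLOR_RGB2BGR))
    print(n,{k:np.round(v,3).tolist() for k,v in c.items() if k!="pixels"})
pickle.dump(d,open("cams.pkl","wb"))
print(telemetry.read_state())
E
```

```text
scene {'fx': 507.128, 'fy': 507.128, 'cx': 318.722, 'cy': 196.277, 'cam_to_world': [[0.467, -0.748, 0.472, 1305.996], [0.884, 0.39, -0.257, -452.31], [0.008, 0.537, 0.843, 1450.944], [0.0, 0.0, 0.0, 1.0]]}
side {'fx': 427.638, 'fy': 427.638, 'cx': 318.556, 'cy': 196.852, 'cam_to_world': [[-0.69, 0.441, -0.574, -268.89], [-0.723, -0.404, 0.56, 781.281], [0.015, 0.801, 0.598, 953.256], [0.0, 0.0, 0.0, 1.0]]}
{'clock': 0.1, 'joints': array([-1.39158927e+00,  3.00417374e-01,  1.52150525e+00, -5.08474731e-07,
        1.32069448e+00, -6.65827390e-02]), 'qd': array([ 0.00091761, -0.00152812, -0.00185547,  0.00022417, -0.00087502,
       -0.00109472]), 'effort': array([-1.70593858e-04, -5.32648051e+01, -3.53286481e+01,  7.08786724e-02,
        2.34802708e-02, -4.84084819e-05]), 'eef_pos': array([ 133.79268745, -533.24267261,  204.94787571]), 'eef_rot': array([-3.14057044e+00, -6.76690699e-05,  2.45789884e-01]), 'wrist_force': array([0.02446434, 0.01722239, 0.32200625]), 'moment': array([-0.02777226, -0.0054852 ,  0.00693987]), 'finger_force': 0.0, 'finger_gap': 94.38824720941831}
```

View pics/scene0.png

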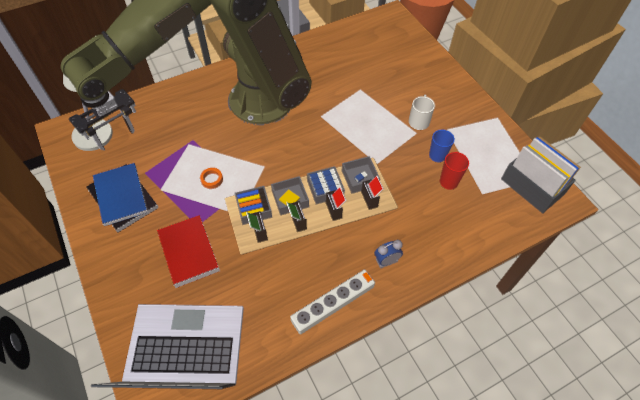

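View pics/side0.png

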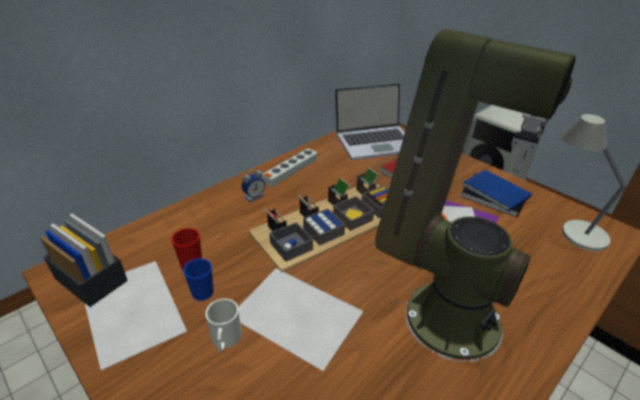

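The scene view shows four bins. From left (−y) to right (+y) they are pens (255,205, full, green), pad (290,200, nearly empty, green, so wrong), erasers (325,185, full, red, so wrong) and a single eraser (362,178, red). The side view agrees. I'll enlarge the scene image to locate the hinges.

```bash
python3 - <<'E'
import cv2
im=cv2.imread("pics/scene0.png")[150:260,220:400]
cv2.imwrite("pics/crop.png",cv2.resize(im,(792,484),interpolation=cv2.INTER_CUBIC))
E
```

```text
(no output)
```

View pics/crop.png

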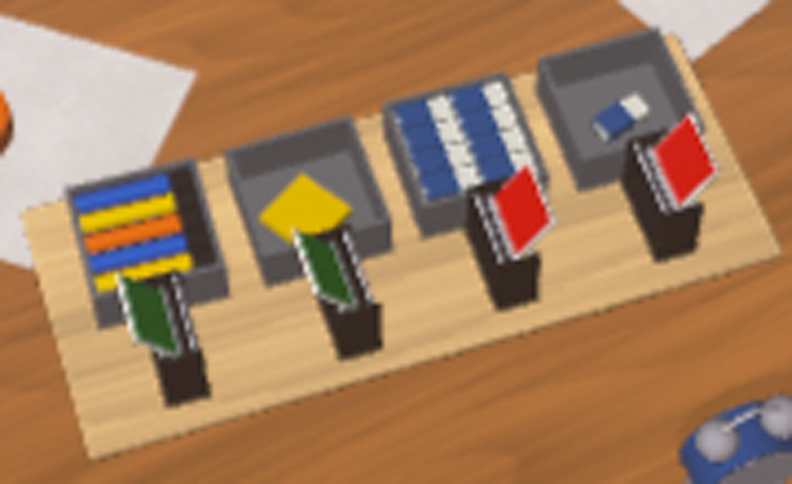

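The crop confirms that a = pens (right as it is), c = pad (must go red), b = erasers (must go green) and d = single eraser (right as it is). Next I fit the row from the rim back corners and the free-edge corners.

```bash
python3 - <<'E'
import pickle,numpy as np
from scipy.optimize import least_squares
c=pickle.load(open("cams.pkl","rb"))["scene"]; T=np.linalg.inv(c["cam_to_world"])
def proj(P):
    p=T[:3,:3]@P+T[:3,3]; return np.array([c["cx"]+c["fx"]*p[0]/-p[2], c["cy"]+c["fy"]*-p[1]/-p[2]])
# order pens,pad,erasers,eraser: rim back -y,+y ; edge near, far ; side
O=[([68,188],[195,162],[118,278],[155,348],-1),([228,152],[352,120],[293,232],[330,302],-1),
   ([385,105],[508,75],[527,168],[553,215],1),([538,65],[658,30],[690,118],[716,163],1)]
def res(v):
    r=[]
    for i,o in enumerate(O):
        yaw=v[8]; R=np.array([[np.cos(yaw),-np.sin(yaw)],[np.sin(yaw),np.cos(yaw)]])
        for l,px in zip([(-140,-50,57),(-140,50,57),(-28,29*o[4],103),(28,29*o[4],103)],o):
            P=np.r_[R@l[:2]+v[2*i:2*i+2],l[2]]
            r+=list(proj(P)-(np.array(px)/4.4+[220,150]))
    return r
s=least_squares(res,[550,-250,550,-130,550,0,550,130,0],loss="soft_l1")
print(s.x.round(2)); print(np.round(res(s.x),1).reshape(4,4,2).tolist())
E
```

```text
[ 5.3857e+02 -2.3989e+02  5.6091e+02 -1.1803e+02  5.7533e+02  3.1800e+00
  5.9373e+02  1.2808e+02 -1.7000e-01]
[[[-0.3, 1.3], [0.6, -0.5], [1.2, 0.2], [-2.8, -0.5]], [[0.1, 0.2], [0.9, -0.1], [0.2, 0.5], [-3.2, -0.6]], [[-0.9, 0.1], [-0.6, -0.4], [0.7, -1.2], [0.7, 2.3]], [[-0.5, -0.8], [-0.3, 0.0], [0.1, -0.5], [0.7, 3.0]]]
```

Call:
{"name": "play_rows", "arguments": {
  "translation": [
    [0.035,0.03,0],
    [0.07,0.06,0],
    [0.105,0.09,0],
    [0.14,0.12,0],
    [0.175,0.15,0],
    [0.21,0.18,0],
    [0.245,0.208,0],
    [0.28,0.238,0],
    [0.315,0.268,0],
    [0.35,0.298,0],
    [0.385,0.327,0],
    [0.417,0.354,0]
  ],
  "yaw": [0,0,-0.1,-0.2,-0.3,-0.4,-0.416,-0.416,-0.416,-0.416,-0.416,-0.416],
  "hand": 0
}}

```text
clock: 1.6
eef_pos: [551.8, -178.2, 205.1]
eef_rot: [-3.141, 0.001, -0.17]
wrist_force: [0.0, -0.1, -0.2]
finger_gap: 0.3
finger_force: 0.0
```

```bash
python3 - <<'E'
from cell import telemetry, eyes
import cv2,numpy as np,pickle
from scipy.spatial.transform import Rotation as R
s=telemetry.read_state(); c=eyes.camera("wrist")
print(s["eef_pos"],s["eef_rot"],s["finger_gap"],s["clock"],s["qd"].round(3))
print({k:np.round(v,3).tolist() for k,v in c.items() if k!="pixels"})
pickle.dump((s,c),open("w.pkl","wb"))
im=cv2.cvtColor(c["pixels"],cv2.COLOR_RGB2BGR)
T=np.eye(4);T[:3,:3]=R.from_euler("xyz",s["eef_rot"]).as_matrix();T[:3,3]=s["eef_pos"]
W=np.linalg.inv(T@c["T_tool_cam"])
y=-.17;Q=np.array([[np.cos(y),-np.sin(y)],[np.sin(y),np.cos(y)]])
for h,sg in zip([(539,-240),(561,-118),(575,3),(594,128)],[-1,-1,1,1]):
    for l in [(-28,29*sg,103),(28,29*sg,103),(-37,-16,75),(-37,16,75),(37,16,75),(37,-16,75)]:
        p=W[:3,:3]@np.r_[Q@l[:2]+h,l[2]]+W[:3,3]
        if p[2]<0: cv2.circle(im,(int(c["cx"]+c["fx"]*p[0]/-p[2]),int(c["cy"]+c["fy"]*p[1]/p[2])),3,(255,0,255),1)
cv2.imwrite("pics/w1.png",im)
E
```

```text
[ 551.7916917  -178.19785769  205.0883625 ] [-3.14146628e+00  5.92045945e-04 -1.69887742e-01] 0.2593919856077647 1.6 [ 0.521  0.376 -0.504 -0.002  0.125  0.521]
{'fx': 310.355, 'fy': 310.355, 'cx': 322.728, 'cy': 200.222, 'T_tool_cam': [[-0.001, 0.969, 0.248, 71.774], [1.0, 0.001, -0.001, 0.307], [-0.001, 0.248, -0.969, -179.709], [0.0, 0.0, 0.0, 1.0]]}
```

View pics/w1.png

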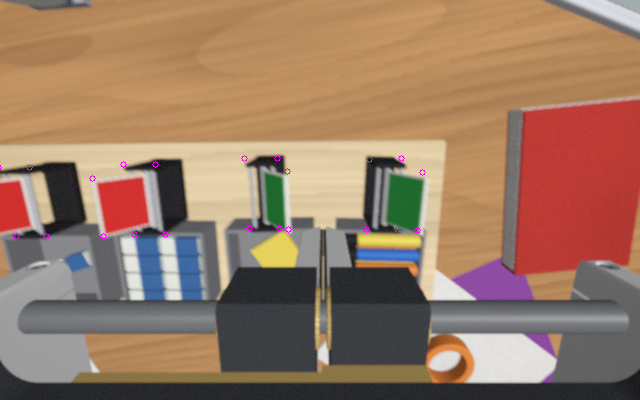

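The projected hinge points line up with the wrist view (edge of the pad tag at 288,171–229), so the estimate is good enough. I'll descend and push the pad tag toward +y.

Call:
{"name": "play_rows", "arguments": {
  "translation": [
    [0,0,-0.04],
    [0,0,-0.08],
    [0,0,-0.115],
    [0,0,-0.115],
    [0.0014,0.008,-0.115],
    [0.0024,0.014,-0.115],
    [0.0032,0.019,-0.115],
    [0.004,0.024,-0.115],
    [0.005,0.029,-0.115],
    [0.0057,0.0335,-0.115],
    [0.0066,0.0385,-0.115],
    [0.0075,0.0435,-0.115]
  ],
  "yaw": [0,0,0,0,0,0,0,0,0,0,0,0]
}}

```text
clock: 3.15
eef_pos: [558.4, -135.6, 90.4]
eef_rot: [-3.142, 0.0, -0.17]
wrist_force: [0.2, -0.5, 0.2]
finger_gap: 0.7
finger_force: 0.0
```

Call:
{"name": "play_rows", "arguments": {
  "translation": [
    [0.0009,0.005,0],
    [0.0017,0.01,0],
    [0.0026,0.015,0],
    [0.0034,0.02,0],
    [0.0034,0.02,0],
    [0.0017,0.01,0],
    [-0.0017,-0.01,0],
    [-0.0051,-0.03,0],
    [-0.0075,-0.044,0],
    [-0.0075,-0.044,0.03],
    [-0.0075,-0.044,0.09],
    [-0.0075,-0.044,0.11]
  ],
  "yaw": [0,0,0,0,0,0,0,0,0,0,0,0]
}}

```text
clock: 4.65
eef_pos: [551.5, -181.1, 204.1]
eef_rot: [3.141, -0.005, -0.171]
wrist_force: [-0.3, -0.7, -0.5]
finger_gap: 0.3
finger_force: 0.0
```

```bash
python3 - <<'E'
from cell import telemetry, eyes
import cv2
print(telemetry.read_state()["eef_pos"])
cv2.imwrite("pics/w2.png",cv2.cvtColor(eyes.camera("wrist")["pixels"],cv2.COLOR_RGB2BGR))
E
```

```text
[ 551.51458274 -181.09688445  204.14984238]
```

View pics/w2.png

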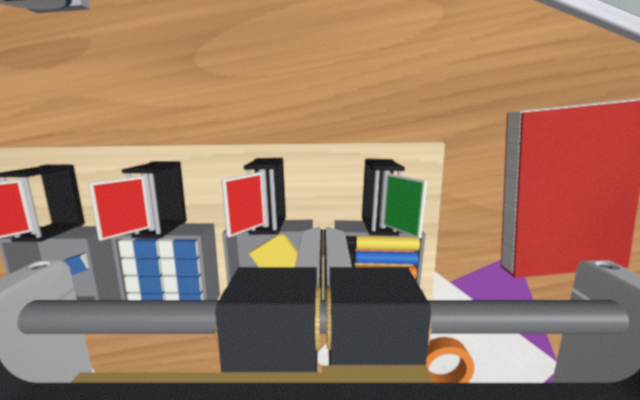

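The pad tag now shows red (245,203), and the other tags are unchanged. Next I go to the +y side of the erasers tag.

Call:
{"name": "play_rows", "arguments": {
  "translation": [
    [0.006,0.042,0],
    [0.013,0.09,0],
    [0.02,0.138,0],
    [0.027,0.186,0],
    [0.033,0.23,0],
    [0.035,0.2435,0],
    [0.035,0.2435,0],
    [0.035,0.2435,-0.02],
    [0.035,0.2435,-0.06],
    [0.035,0.2435,-0.095],
    [0.035,0.2435,-0.11],
    [0.035,0.2435,-0.11]
  ],
  "yaw": [0,0,0,0,0,0,0,0,0,0,0,0]
}}

```text
clock: 6.2
eef_pos: [585.7, 62.6, 90.2]
eef_rot: [3.141, 0.001, -0.171]
wrist_force: [0.3, -0.3, -0.4]
finger_gap: 0.2
finger_force: 0.0
```

Call:
{"name": "play_rows", "arguments": {
  "translation": [
    [-0.0014,-0.008,0],
    [-0.0024,-0.014,0],
    [-0.0032,-0.019,0],
    [-0.004,-0.024,0],
    [-0.005,-0.029,0],
    [-0.0057,-0.0335,0],
    [-0.0066,-0.0385,0],
    [-0.0075,-0.0435,0],
    [-0.0084,-0.0485,0],
    [-0.0092,-0.0535,0],
    [-0.01,-0.0585,0],
    [-0.0109,-0.0635,0]
  ],
  "yaw": [0,0,0,0,0,0,0,0,0,0,0,0]
}}

```text
clock: 7.7
eef_pos: [574.9, -0.3, 90.5]
eef_rot: [-3.142, -0.0, -0.17]
wrist_force: [-0.1, -0.8, 0.2]
finger_gap: 0.3
finger_force: 0.0
```

Call:
{"name": "play_rows", "arguments": {
  "translation": [
    [0,0,0],
    [0.0017,0.01,0],
    [0.005,0.03,0],
    [0.0085,0.05,0],
    [0.0109,0.0635,0],
    [0.0109,0.0635,0.03],
    [0.0109,0.0635,0.09],
    [0.0109,0.0635,0.11],
    [0.0109,0.0635,0.11],
    [0.0109,0.0635,0.11]
  ],
  "yaw": [0,0,0,0,0,0,0,0,0,0]
}}

```text
clock: 8.95
eef_pos: [585.4, 63.8, 198.9]
eef_rot: [3.141, 0.002, -0.17]
wrist_force: [-0.1, 0.3, -0.5]
finger_gap: 0.2
finger_force: 0.0
```

```bash
python3 - <<'E'
from cell import telemetry, eyes
import cv2
print(telemetry.read_state()["eef_pos"])
cv2.imwrite("pics/w3.png",cv2.cvtColor(eyes.camera("wrist")["pixels"],cv2.COLOR_RGB2BGR))
E
```

```text
[585.36179041  63.84097302 198.91415134]
```

View pics/w3.png

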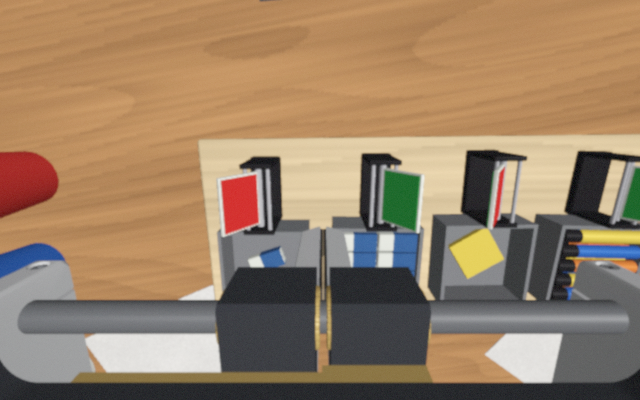

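The four tags now read as they should: single eraser red (240,203), erasers green (400,200), pad red (497,193) and pens green (632,195). The arm is clear of everything, so I'm handing in.

```bash
python3 -c "
from cell import manip
print(manip.sign_off())"
```

```text
the job is handed in; nothing more can be done
None
```

I pushed over the two wrong tags (pad bin to red, erasers bin to green) and left the other two alone; the last wrist picture showed all four tags correct, and I handed the job in at about 9 s, though the hand-in returned no verdict.

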